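Bolt the full food crate into its packing dock

TASK

Lock the full crate into its dock with the sliding bolt: with the fingertips push the bolt's upright pin along its L-shaped slot towards the crate until it stops, then push it sideways round the corner so that it leans over as far as it goes, to the end of the slot. Only push the pin, never pull it up out of its seat; leave the cans, jar and other goods on the table where they stand, and finish clear of everything.

Things in the scene. Friction and masses are not known exactly. Their poses are not given: they have to be found in the camera images.
- dock: Fixed crate dock: dark 12 mm base plate, grey bolt case, black slatted crate of cans (x 125 to 375 mm, y +-180 mm, top 125 mm up). Origin on the table, straight below the pin's start place; +x runs along the bolt and the slot's long leg to the crate, +y to the side of the slot's short leg, z up. Case: x -30 to 85 mm, y -35 to 40 mm, flat top 68 mm above the table.
- slot_start (a point): Start of the slot's long leg, on its centre line, at the level of the case top (dock x 0, y 0, z 68 mm); axes as the dock's. The long leg is 14 mm wide, along dock x; the pin's centre travels x 0 to 62.5 mm in it.
- slot_corner (a point): Where the slot's two legs meet, at the level of the case top (dock x 60, y 0, z 68 mm). The short leg is 16 mm wide (dock x 51.5 to 67.5 mm) and runs from here towards dock +y, to y = 27 mm.
- slot_end (a point): Centre of the leaning pin where it leaves the case top at the end of the short leg (dock x 60, y 19, z 68 mm).
- pin_top (a point): Centre of the pin's top face. The pin: a 10 mm steel rod with a black knob (16 mm across, the top 24 mm of the pin). It turns about the bolt axis (along dock x, at y = 0, 50 mm above the table); this point is 68 mm from that axis, so 118 mm above the table when upright, 97 mm at full lean, then 49 mm to dock +y. Its z axis points up along the pin.
- bolt (a joint): Travel of bolt and pin along the dock's +x, in m: 0 at the start of the slot, 0.0625 fully home against the end. Friction about 2 N, no spring: it stays where it is left. The pin can lean over only when this is above about 0.056, up to there the slot holds it upright.
- turn (a joint): Lean of the pin about the bolt axis towards the dock's +y, in rad: 0 upright (play of about 0.1 either way in the long leg), 0.8 leaning fully over at the end of the short leg. Friction 0.06 N m, no spring: it stays where it is left.
- lift (a joint): How far the pin has been pulled out along its own length, in m: 0 seated. A spring of 8 N (400 N/m more) keeps it seated; above 0.008 counts as pulled up.
- soup_can: Loose food can, 68 mm across, 102 mm high, on the dock's +y side of the bolt case. To be left alone. Origin: centre of its underside.
- tuna_can: Loose flat can, 86 mm across, 42 mm high, on the dock's -y side of the bolt case. To be left alone. Origin: centre of its underside.
- bean_can: Loose food can, 74 mm across, 110 mm high, on the +y side of the dock's free end. To be left alone. Origin: centre of its underside.
- jar: Loose jar with a white lid, 66 mm across, 105 mm high, on the -y side of the dock's free end. To be left alone. Origin: centre of its underside.
- tape_roll: Cardboard-brown roll lying flat, 96 mm across, 48 mm high, on the right. To be left alone. Origin: centre of its underside.
- carton: Standing brown carton, 60 x 100 x 140 mm, on the right. To be left alone. Origin: centre of its underside.
- corn_can: Loose food can, 74 mm across, 110 mm high, on the right. To be left alone. Origin: centre of its underside.

How it is judged (in metres and radians):
On the way, in this order (a step that is already met when the one before it is completed fails the run):
1. the pin has been pushed along the long leg to the corner (value of joint bolt above 0.054 m and value of joint turn below 0.5 rad), for 0.1 s.
2. the pin has been pushed round the corner to the end of the short leg (value of joint bolt above 0.054 m and value of joint turn above 0.65 rad), for 0.2 s.
At the end, for the whole second after the job is handed in: The bolt is home (more than 54 of 62.5 mm), the pin leans over in the short leg (more than 0.65 of 0.8 rad), seated within 4 mm, at rest (all of step 2 and value of joint lift below 0.004 m and velocity of joint bolt between -0.01 and 0.01 m/s and velocity of joint turn between -0.1 and 0.1 rad/s); the robot touches nothing.
It fails at once if the pin was pulled up out of its seat (8 mm) (value of joint lift above 0.008 m).
It fails at once if goods standing on the table were lifted, pushed (30 mm) or knocked over (distance of any of soup_can, tuna_can, bean_can, jar, tape_roll, carton, corn_can from where it was at the start of the episode above 0.03 m or angle between any of soup_can, tuna_can, bean_can, jar, tape_roll, carton, corn_can's own z axis and vertical above 0.5 rad).
It also fails if it takes over 51 s, if anything falls off the work surface, if the arm or the gripper's body presses on something with over 40 N, if the wrist force passes 120 N, or if a joint passes its speed limit or range.

ROBOT

A 7-joint arm with a two-finger parallel gripper is mounted at the origin on the work surface. World frame = base frame: x ahead of the robot, y to its left, z up, the work surface at z = 0. Lengths are in mm, angles in rad, forces in N, time in s.
With the tool pointing down it reaches from about 425 to 875 mm from the base axis. Payload 4.7 kg.
Tool frame: the origin (TCP) lies at the very end of the fingers, on their centre line; the grasp point (between the pads) lies 19 mm behind it; z points along the fingers, y is the line along which they close (so a half turn about z gives the same grasp; the last joint's range is limited). The gripper opens to 87 mm and grips with 3 to 60 N. Pads are 19 mm wide; open, the fingers measure 117 mm over their backs; the gripper's body (75 mm by 190 mm) begins 51 mm behind the grasp point.
Start: joints at [-1.31, 0.321, -0.07, 1.45, 0.023, 1.371, -0.057], TCP at [158.823, 630.318, 222.587] pointing down, gripper open.
Joint ranges: [-2.86, 2.86], [-0.3, 2.09], [-1.38, 1.24], [0.06, 2.45], [-1.56, 4.7], [0.09, 2.05], [-2.69, 2.69]. Speed limits (rad/s): [2.57, 2.57, 3.14, 3.14, 3.14, 3.14, 3.14].

INTERFACE

Orientations are given as a unit quaternion [x, y, z, w].
In Python, from workcell import * gives the robot as it stands.
- The arm moves only by the shell command python3 -m inch 'ROWS' [FORCE]. ROWS is JSON, a list of rows, each a list of 3 entries, a list of its own where there are three numbers: the turn, a rotation vector about the tool's x, y, z scaled (see below), then the shift along the tool's x, y, z scaled (see below), then the opening, from 0 (shut) to 1 (fully open). A call has 1 to 8 rows; each row is the pose to reach, as a shift and turn from the pose commanded when the call began, along the tool's axes at that moment, turning the shorter way round; what a row does not reach only later rows make up. The controller multiplies each number of a shift by 200 mm and each number of a turn by pi rad. A row lasts 1/10 s, in which the tool goes at most 50 mm and 8.59 degrees, less where a joint would pass 70% of its speed; a pose out of reach is approached as far as the arm can. A call with a number of a shift or a turn outside -1 to 1 is refused whole. A call with a gripper value outside its range is refused whole. The fingers move at their own pace and stop on an object; FORCE is the grip in N (left out, the last holds). Time passes only in rows, so rows that repeat a pose let the fingers close. It gives the time, the measured TCP pose, the force, the opening and the grip force at its end, in the units of the state.
- read_state(): the state, without advancing time (a new reading comes with each control period).
- get_image(name): name is "side" or "top" or "wrist"; returns a dict with "pixels" (420x560x3 uint8, red, green, blue), "range_z" (420x560 float32, mm along the optical axis (not along the pixel's ray), 0 where there is no reading), "vfov" (degrees; the focal length in pixels is half the picture's height over the tangent of half this angle, whatever the lens; pixels are square), "cx", "cy" (the principal point, pixels), "k1" (the pictures are not rectified: a ray, as slopes to the right and down, at radius r is drawn at 1 + k1 r^2 times it, then the intrinsics apply), "rvec" (rotation vector, rad) and "tvec" (3), from world to camera coordinates, as OpenCV has them. Camera axes: x right, y down, z forward; pixel columns grow to the right and rows downward; lengths in mm; the calibration is good to about 2 mm. A picture is of the moment at which its call begins.
- sign_off(): hands the job in; it is judged then, once.
The state is a dict: "time_s": time; "joints": joint angles; "dq": joint speeds; "effort": joint torques, N m; "tool_pos": TCP position; "tcp_rot": TCP orientation; "ft_force": force on the tool from outside, world axes, zero at the start; "moment": the same for the moment, N m; "width": finger opening in mm; "finger_force": force on a finger pad.
Only numpy, scipy, OpenCV 4.12 (cv2) and the standard library are available. Lean on these libraries where they do the work, as an engineer would, in place of code of your own. Each camera call takes 0.05 s, during which the arm holds its last target. There are 200 camera calls.

## Working session

There is one attempt and no reset: what is moved stays moved. The work goes in short steps, Python scripts to look and compute and a shell command to move; the robot and the scene stay as the last step left them, time stands still between calls to the robot, and variables do not carry over. Pictures are saved under pics/ and viewed, at most 10 in all, crops included, and the job is handed in when it is done.

```bash
mkdir -p pics; ls; cat > h.py <<'E'
from workcell import *
import numpy as np, cv2
def cam(n):
    im=get_image(n); f=210/np.tan(np.radians(im["vfov"])/2)
    R=cv2.Rodrigues(np.array(im["rvec"],float))[0]; t=np.array(im["tvec"],float)
    return im,f,R,t
def cloud(c):
    im,f,R,t=c
    v,u=np.mgrid[0:420,0:560]
    K=np.array([[f,0,im["cx"]],[0,f,im["cy"]],[0,0,1.]])
    p=cv2.undistortPoints(np.stack([u,v],-1).reshape(-1,1,2).astype(float),K,np.array([im["k1"],0,0,0.])).reshape(420,560,2)
    z=im["range_z"].astype(float)
    P=np.dstack([p*z[...,None],z])-t
    return P@R   # world; invalid where z==0
def save(n,rgb): cv2.imwrite("pics/"+n,cv2.cvtColor(rgb,cv2.COLOR_RGB2BGR))
E
python3 - <<'E'
from h import *
s=read_state();print(s["time_s"],s["tool_pos"],s["tcp_rot"],s["width"])
for n in("top","side"):
    c=cam(n);save(n+"0.png",c[0]["pixels"]);np.savez("/tmp/%s.npz"%n,P=cloud(c),z=c[0]["range_z"],px=c[0]["pixels"]);print(n,c[1],-c[2].T@c[3])
E
```

```text
pics
0.0 [158.69738546 629.73413564 221.46052751] [ 1.23082936e-01  9.92395908e-01 -9.72255437e-04 -9.10270530e-05] 87.26522184456552
top 490.0653744878092 [ 302.93548357 -150.74472775 1085.0449126 ]
side 491.73617796516845 [  13.56765424 -787.74223004  653.57457874]
```

View pics/top0.png

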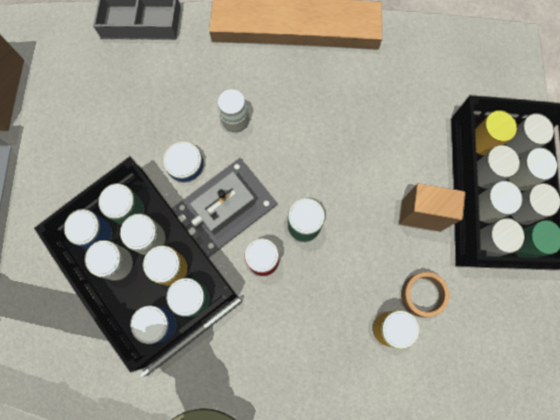

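View pics/side0.png

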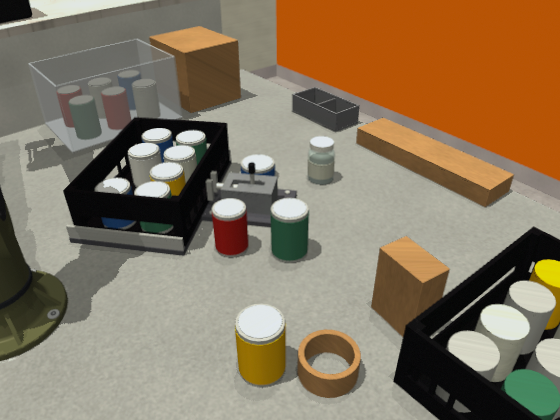

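The top view shows the bolt case at about (222,203), with the pin at (222,193). The crate is to its lower left. The red can is at (262,256), the green can at (305,218), the tuna can at (183,160) and the jar at (232,108). The side view agrees.

```bash
python3 - <<'E'
from h import *
d=np.load("/tmp/top.npz");P=d["P"];ok=d["z"]>0
for n,(u,v) in dict(case=(235,205),pin=(222,193),red=(262,250),green=(305,214),tuna=(183,158),jar=(232,100)).items(): print(n,P[v,u].round(1))
# case top
v,u=np.mgrid[0:420,0:560]
m=ok&(abs(P[...,2]-68)<5)&(abs(u-222)<45)&(abs(v-203)<45)
k,l,st,ce=cv2.connectedComponentsWithStats(m.astype(np.uint8))
i=1+st[1:,4].argmax();q=P[l==i][:,:2].astype(np.float32)
r=cv2.minAreaRect(q);print(k,st[i],r,P[l==i][:,2].mean());print(cv2.boxPoints(r).round(1))
m2=ok&(P[...,2]>85)&(abs(u-222)<30)&(abs(v-195)<25)
print("pin pts",m2.sum(),P[m2].round(1)[:25].tolist(), [a.mean().round(1) for a in np.where(m2)])
# goods: tops
for n,(a,b,z0,z1) in dict(red=(262,250,90,115),green=(305,214,95,125),tuna=(183,158,30,55),jar=(232,100,90,118)).items():
    mm=ok&(P[...,2]>z0)&(P[...,2]<z1)&(abs(u-a)<28)&(abs(v-b)<28)
    print(n,cv2.minEnclosingCircle(P[mm][:,:2].astype(np.float32)),P[mm][:,2].mean())
# crate rim
mm=ok&(abs(P[...,2]-125)<5)&(u<245)&(v>140)&(v<385)
r=cv2.minAreaRect(P[mm][:,:2].astype(np.float32));print("crate",r,cv2.boxPoints(r).round(1).tolist())
im=cv2.resize(d["px"][150:260,160:330],None,fx=4.6,fy=4.6,interpolation=cv2.INTER_CUBIC);save("crop0.png",im)
E
```

```text
case [541.8 -39.1  70.4]
pin [554.3 -16.  118.8]
red [ 443.  -103.8  106. ]
green [ 519.5 -187.1  115.1]
tuna [650.4  88.6  45.4]
jar [766.  -19.7 110.1]
13 [ 191  172   63   59 1463] ((550.370849609375, -9.591522216796875), (76.99922180175781, 114.31171417236328), 41.265193939208984) 69.52450749270815
[[483.7   8. ]
 [559.1 -77.9]
 [617.  -27.2]
 [541.6  58.8]]
pin pts 62 [[561.9, -11.6, 121.3], [562.2, -13.5, 120.4], [560.0, -7.4, 119.5], [560.6, -9.2, 117.8], [559.4, -12.0, 122.6], [560.5, -13.5, 118.9], [560.0, -15.8, 121.1], [561.9, -16.9, 114.2], [557.1, -5.9, 122.1], [558.7, -7.1, 116.5], [558.4, -9.4, 117.9], [557.3, -12.1, 122.7], [558.0, -13.9, 120.4], [557.5, -16.2, 122.7], [557.9, -18.1, 121.4], [555.5, -5.8, 120.2], [556.0, -7.6, 118.8], [556.0, -9.7, 119.0], [556.1, -11.8, 119.0], [556.4, -13.8, 118.5], [556.3, -15.9, 119.1], [556.2, -18.0, 119.8], [557.5, -19.5, 115.4], [554.0, -5.6, 117.9], [554.1, -7.7, 117.8]] [np.float64(193.6), np.float64(220.7)]
red ((453.87078857421875, -119.70484924316406), 59.923213958740234) 104.28604348936258
green ((516.591552734375, -189.3172607421875), 37.72254943847656) 111.91178606221514
tuna ((648.5848999023438, 91.2191390991211), 44.5015869140625) 44.24782481241165
jar ((764.4921264648438, -17.29533576965332), 29.405359268188477) 106.28467488809842
crate ((442.1881103515625, 119.82672119140625), (362.4551086425781, 360.00762939453125), 41.013694763183594) [[187.3000030517578, 136.6999969482422], [423.6000061035156, -134.89999389648438], [697.0999755859375, 102.9000015258789], [460.79998779296875, 374.6000061035156]]
```

View pics/crop0.png

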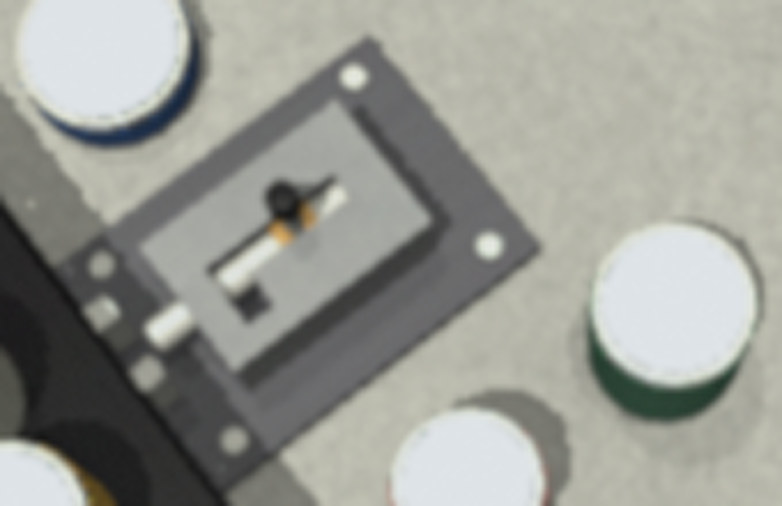

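Dock frame from the case top: +x ≈ (-0.66, 0.75), origin ≈ (570,-29). The pin already sits about 20 mm along the slot. Before moving I'll check the transit path: the clear box in the side view, and the can heights in the crate.

```bash
python3 - <<'E'
from h import *
d=np.load("/tmp/side.npz");P=d["P"]
for u,v in [(85,117),(145,100),(100,60),(40,75),(195,70),(20,20),(160,135),(185,160),(50,250)]: print((u,v),P[v,u].round())
T=np.load("/tmp/top.npz");Q=T["P"][T["z"]>0]
for x0,x1,y0,y1 in [(150,700,-150,400),(100,700,330,800)]:
    m=(Q[:,0]>x0)&(Q[:,0]<x1)&(Q[:,1]>y0)&(Q[:,1]<y1);print("max z",np.percentile(Q[m,2],99.9) if m.any() else None,m.sum(),Q[m].max(0).round())
im,f,R,t=cam("side");p=R@np.array(read_state()["tool_pos"])+t;print(p,p[0]/p[2]*f+im["cx"],p[1]/p[2]*f+im["cy"])
save("wrist0.png",cam("wrist")[0]["pixels"])
ex=np.array([-.66,.752]);ey=np.array([-.752,-.66])
V=T["P"];v,u=np.mgrid[0:420,0:560]
m=(T["z"]>0)&(V[...,2]>108)&(abs(u-222)<30)&(abs(v-195)<20);c=V[m].mean(0);print("knob",c,(c[:2]-[570.4,-28.6])@ex,(c[:2]-[570.4,-28.6])@ey)
E
```

```text
(85, 117) [379. 535.  95.]
(145, 100) [563. 533.  95.]
(100, 60) [539. 791. 160.]
(40, 75) [320. 675. 195.]
(195, 70) [752. 551. 138.]
(20, 20) [ 467. 1476.  186.]
(160, 135) [475. 262. 110.]
(185, 160) [463. 119. 104.]
(50, 250) [127. 133.   3.]
max z 130.1680249437452 57855 [700. 400. 132.]
max z 129.17183346586785 17661 [700. 569. 131.]
[-767.59609828 -336.36934284 1230.80476967] -30.599394976756457 79.5899700265588
knob [554.28141295 -12.85095244 117.91739822] 22.481551222410925 1.726806069532393
```

View pics/wrist0.png

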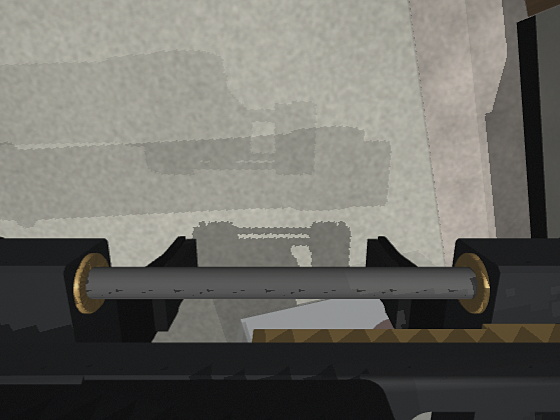

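The side view puts the clear box at roughly x 330–600, y 450–800, with its rim near z 195. The wrist view shows only bare table and the gripper. I'll raise first, shut the fingers and cross high.

```bash
python3 -m inch '[[[0,0,0],[0,0,-0.25],0],[[0,0,0],[0,0,-0.5],0],[[0,0,0],[0,0,-0.65],0],[[0,0,0],[0,0,-0.65],0]]' 20 && python3 -m inch '[[[0,0,0],[-0.95,-0.91,0],0],[[0,0,0],[-0.95,-0.91,0],0],[[0,0,0],[-0.95,-0.91,0],0],[[0,0,0],[-0.95,-0.91,0],0],[[0,0,0],[-0.95,-0.91,0],0],[[0,0,0],[-0.95,-0.91,0],0],[[0,0,0],[-0.95,-0.91,0],0],[[0,0,0],[-0.95,-0.91,0],0]]'
```

```text
time_s: 0.6
tool_pos: [159.1, 632.1, 358.7]
tcp_rot: [0.123, 0.992, 0.005, 0.0]
ft_force: [0.1, 0.7, 1.4]
width: 62.9
finger_force: 0.0
time_s: 1.4
tool_pos: [297.4, 408.4, 352.0]
tcp_rot: [0.122, 0.992, 0.0, -0.001]
ft_force: [-0.7, 0.7, -0.7]
width: 3.0
finger_force: 0.0
```

```bash
python3 -m inch '[[[0,0,0],[-0.95,-0.91,0],0],[[0,0,0],[-0.95,-0.91,0],0],[[0,0,0],[-0.95,-0.91,0],0],[[0,0,0],[-0.95,-0.91,0],0],[[0,0,0],[-0.95,-0.91,0],0],[[0,0,0],[-0.95,-0.91,0],0],[[0,0,0],[-0.95,-0.91,0],0],[[0,0,0],[-0.95,-0.91,0],0]]' && python3 -m inch '[[[0,0,0.192],[-0.95,-0.91,0],0],[[0,0,0.192],[-0.95,-0.91,0],0],[[0,0,0.192],[-0.95,-0.91,0],0],[[0,0,0.192],[-0.95,-0.91,0],0],[[0,0,0.192],[-0.95,-0.91,0],0],[[0,0,0.192],[-0.95,-0.91,0],0],[[0,0,0.192],[-0.95,-0.91,0],0],[[0,0,0.192],[-0.95,-0.91,0],0]]' && python3 - <<'E'
from h import *
from scipy.spatial.transform import Rotation as Ro
s=read_state();p=np.array(s["tool_pos"]);R=Ro.from_quat(s["tcp_rot"]).as_matrix()
print(s["joints"]);print(R.round(3))
d=np.array([579.5,-40.5,200])-p;print("tool shift",R.T@d/200)
E
```

```text
time_s: 2.2
tool_pos: [437.3, 187.5, 352.1]
tcp_rot: [0.121, 0.993, 0.0, -0.001]
ft_force: [0.5, 0.5, -1.2]
width: 0.4
finger_force: 0.0
time_s: 3.0
tool_pos: [578.1, -34.7, 351.9]
tcp_rot: [0.41, 0.912, 0.0, -0.001]
ft_force: [0.5, 0.1, -0.3]
width: 0.5
finger_force: 0.0
[-0.54632003  0.1526787   0.64692333  1.43346738 -0.09304116  1.58749812
  0.81894881]
[[-0.663  0.748 -0.001]
 [ 0.748  0.663  0.001]
 [ 0.002 -0.    -1.   ]]
tool shift [-0.02800514 -0.01397203  0.75936658]
```

Tool x now lies along dock +x, and tool y along dock −y. I'll go lower and take a close look.

```bash
python3 -m inch '[[[0,0,0],[-0.03,-0.015,0.25],0],[[0,0,0],[-0.03,-0.015,0.5],0],[[0,0,0],[-0.03,-0.015,0.75],0],[[0,0,0],[-0.03,-0.015,1.0],0],[[0,0,0],[-0.03,-0.015,1.0],0],[[0,0,0],[-0.03,-0.015,1.0],0]]' && python3 - <<'E'
from h import *
for n in("wrist","top"):
    c=cam(n);np.savez("/tmp/%s1.npz"%n,P=cloud(c),z=c[0]["range_z"],px=c[0]["pixels"])
    if n=="wrist":a=c[0]["pixels"]
    else:b=c[0]["pixels"]
save("look1.png",np.vstack([cv2.resize(a,(560,420)),cv2.resize(b[140:250,150:340],(560,180))[:180]]))
E
```

```text
time_s: 3.6
tool_pos: [579.8, -42.2, 153.3]
tcp_rot: [0.411, 0.912, 0.0, -0.001]
ft_force: [-0.3, -1.1, 0.7]
width: 0.5
finger_force: 0.0
```

View pics/look1.png

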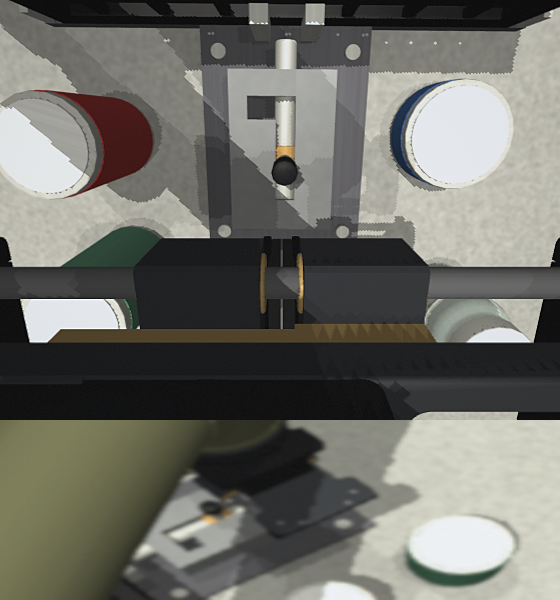

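The wrist view shows the knob at (285,172), directly ahead of the shut fingers at (282,250). The red can is at left, the tuna can at right, and the corner leg is at (262,107). Next I'll measure the knob from here.

```bash
python3 - <<'E'
from h import *
d=np.load("/tmp/wrist1.npz");P=d["P"];z=d["z"];v,u=np.mgrid[0:420,0:560]
m=(z>0)&(P[...,2]>108)&(P[...,2]<130)&(abs(u-285)<25)&(abs(v-172)<25)
O=np.array([570.4,-28.6]);ex=np.array([-.661,.75]);ey=np.array([-.75,-.661])
f=lambda p:((p[:2]-O)@ex,(p[:2]-O)@ey)
q=P[m];c=cv2.minEnclosingCircle(q[:,:2].astype(np.float32));print(m.sum(),c,q[:,2].mean(),np.median(q[:,2]),f(np.array(c[0])),f(q.mean(0)))
m=(z>0)&(abs(P[...,2]-68)<6)&(v>60)&(v<235)&(u>215)&(u<350);r=cv2.minAreaRect(P[m][:,:2].astype(np.float32));print(r,P[m][:,2].mean(),f(np.array(r[0])))
for a,b in[(262,107),(240,130),(330,150),(262,99),(262,116)]:print((a,b),P[b,a].round(1),f(P[b,a]))
print(f(np.array(read_state()["tool_pos"])),read_state()["tool_pos"])
E
```

```text
567 ((556.25048828125, -12.080443382263184), 7.892972946166992) 118.61504033364376 119.12438776723295 (np.float64(21.742494709396347), np.float64(-0.30729313526155416)) (np.float64(22.483753509787892), np.float64(-0.29643869817759577))
((550.9306640625, -8.844352722167969), (75.42288208007812, 115.35013580322266), 41.008174896240234) 69.45099711160002 (np.float64(27.68596651306151), np.float64(1.5435191024780086))
(262, 107) [516.4   5.3  12.9] (np.float64(61.16762043170754), np.float64(18.096118730805784))
(240, 130) [518.1 -16.   69.5] (np.float64(43.992010295114405), np.float64(30.90151253617475))
(330, 150) [576.1  16.3  68.8] (np.float64(29.948844149849467), np.float64(-33.93468323800037))
(262, 99) [512.   10.3  12.4] (np.float64(67.77159044601154), np.float64(18.04363425960085))
(262, 116) [ 5.212e+02 -4.000e-01  1.180e+01] (np.float64(53.67097681318741), np.float64(18.246666087766847))
(np.float64(-18.95774001718033), np.float64(1.228570264003281)) [582.01636433 -43.63909759 155.91917552]
```

Measurements agree: knob at dock (22, 0) with its top about z 118, and tool at dock (-19, 1). I'll lower to tip z ≈ 97, which is knob height, and push along dock +x.

```bash
python3 -m inch '[[[0,0,0],[0,0.0075,0.15],0],[[0,0,0],[0,0.0075,0.285],0],[[0,0,0],[0,0.0075,0.285],0],[[0,0,0],[0,0.0075,0.285],0]]' && python3 -m inch '[[[0,0,0],[0.04,0,0],0],[[0,0,0],[0.08,0,0],0],[[0,0,0],[0.11,0,0],0],[[0,0,0],[0.14,0,0],0],[[0,0,0],[0.17,0,0],0],[[0,0,0],[0.2,0,0],0],[[0,0,0],[0.23,0,0],0],[[0,0,0],[0.23,0,0],0]]'
```

```text
time_s: 4.1
tool_pos: [582.6, -43.7, 98.0]
tcp_rot: [0.412, 0.911, 0.001, 0.001]
ft_force: [0.8, -0.1, 0.0]
width: 0.5
finger_force: 0.0
time_s: 4.9
tool_pos: [550.2, -8.1, 95.6]
tcp_rot: [0.412, 0.911, 0.0, -0.0]
ft_force: [1.6, -0.4, 2.0]
width: 0.5
finger_force: 0.7
```

```bash
python3 - <<'E'
from h import *
F=np.mean([ (read_state()["ft_force"]) for _ in range(1)],0);print(F,read_state()["tool_pos"])
c=cam("wrist");P=cloud(c);z=c[0]["range_z"];v,u=np.mgrid[0:420,0:560]
save("look2.png",c[0]["pixels"])
E
```

```text
[ 1.55707026 -0.43838678  2.00587243] [550.16831203  -8.10495906  95.58771405]
```

View pics/look2.png

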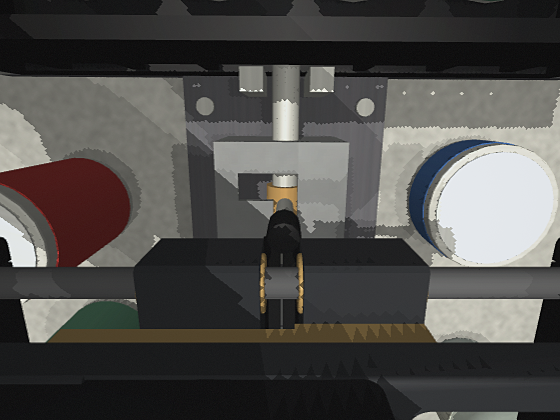

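The pin is at (285,215), moving ahead of the fingertips towards the corner leg. I'll carry on gently to the stop.

```bash
python3 -m inch '[[[0,0,0],[0.025,0,0],0],[[0,0,0],[0.05,0,0],0],[[0,0,0],[0.065,0,0],0],[[0,0,0],[0.075,0,0],0],[[0,0,0],[0.08,0,0],0],[[0,0,0],[0.08,0,0],0]]' ; python3 -m inch '[[[0,0,0],[0.01,0,0],0],[[0,0,0],[0.01,0,0],0],[[0,0,0],[0.01,0,0],0]]'; python3 - <<'E'
from h import *
c=cam("wrist");save("look3.png",c[0]["pixels"])
p=np.array(read_state()["tool_pos"]);print((p[:2]-[570.4,-28.6])@np.array([-.661,.75]))
E
```

```text
time_s: 5.55
tool_pos: [539.7, 2.8, 95.4]
tcp_rot: [0.412, 0.911, -0.0, -0.0]
ft_force: [1.0, -0.3, -0.1]
width: 0.7
finger_force: 0.7
time_s: 5.85
tool_pos: [539.0, 3.7, 95.5]
tcp_rot: [0.413, 0.911, -0.0, 0.0]
ft_force: [3.0, -2.9, -0.5]
width: 0.5
finger_force: 1.8
44.989798148140586
```

View pics/look3.png

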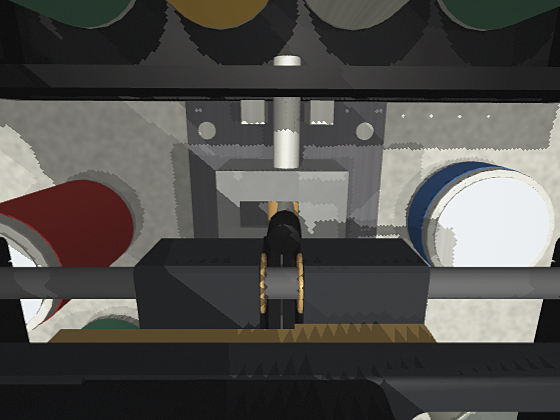

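The pin is level with the short leg at (255,213). The force is starting to rise, so I'll press a little more to confirm the stop.

```bash
python3 -m inch '[[[0,0,0],[0.01,0,0],0],[[0,0,0],[0.01,0,0],0],[[0,0,0],[0.01,0,0],0]]'; python3 -m inch '[[[0,0,0],[0.01,0,0],0],[[0,0,0],[0.01,0,0],0],[[0,0,0],[0.01,0,0],0]]'
```

```text
time_s: 6.2
tool_pos: [538.6, 4.0, 95.7]
tcp_rot: [0.413, 0.911, -0.0, 0.002]
ft_force: [5.6, -5.8, -3.4]
width: 0.3
finger_force: 3.6
time_s: 6.5
tool_pos: [538.3, 4.1, 95.8]
tcp_rot: [0.413, 0.911, -0.001, 0.003]
ft_force: [7.7, -7.8, -5.8]
width: 0.3
finger_force: 5.2
```

Position has stalled with force rising, so the bolt is home. I'll back off and go round at the same height to the pin's −y side.

```bash
python3 -m inch '[[[0,0,0],[-0.12,0,-0.01],0],[[0,0,0],[-0.12,0.1,-0.01],0],[[0,0,0],[-0.12,0.19,-0.01],0],[[0,0,0],[-0.12,0.19,-0.01],0],[[0,0,0],[0.06,0.19,-0.01],0],[[0,0,0],[0.06,0.19,-0.01],0],[[0,0,0],[0.06,0.19,-0.01],0]]'; python3 - <<'E'
from h import *
c=cam("wrist");save("look4.png",c[0]["pixels"])
p=np.array(read_state()["tool_pos"]);O=np.array([570.4,-28.6]);ex=np.array([-.661,.75]);ey=np.array([-.75,-.661])
print((p[:2]-O)@ex,(p[:2]-O)@ey,p)
P=cloud(c);v,u=np.mgrid[0:420,0:560];q=(P[...,:2]-O)@np.array([ex,ey]).T
m=(c[0]["range_z"]>0)&(abs(P[...,2]-112)<12)&(q[...,0]>40)&(q[...,0]<80)&(abs(q[...,1])<25)&(u<262)
print(m.sum(),q[m].mean(0),q[m].min(0),q[m].max(0),P[m][:,2].max())
E
```

```text
time_s: 7.2
tool_pos: [555.2, 41.9, 97.2]
tcp_rot: [0.412, 0.911, -0.0, -0.001]
ft_force: [-0.3, -0.2, 0.7]
width: 0.6
finger_force: 0.0
61.76925914469166 -35.254213893819504 [556.00284417  41.07031886  97.51325534]<stdin>:7: RuntimeWarning: Mean of empty slice.
  ret = um.true_divide(
Traceback (most recent call last):
ValueError: zero-size array to reduction operation minimum which has no identity
```

View pics/look4.png

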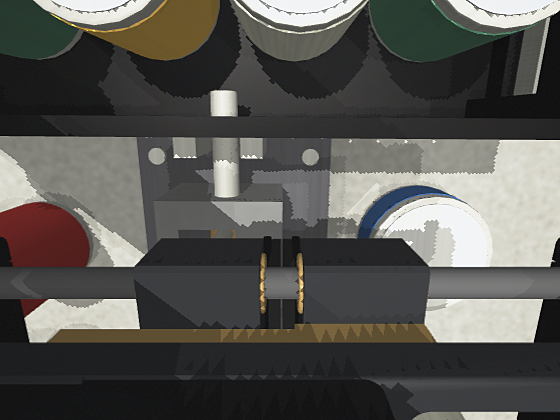

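The tool is beside the pin at dock (62,-35). The pin is hidden behind the gripper, and the free slot end shows at (222,233). I'll push sideways.

```bash
python3 -m inch '[[[0,0,0],[0,-0.04,0],0],[[0,0,0],[0,-0.07,0],0],[[0,0,0],[0,-0.1,0],0],[[0,0,0],[0,-0.13,0],0],[[0,0,0],[0,-0.16,0],0],[[0,0,0],[0,-0.19,0],0],[[0,0,0],[0,-0.21,0],0],[[0,0,0],[0,-0.21,0],0]]';  python3 -m inch '[[[0,0,0],[0,-0.02,0],0],[[0,0,0],[0,-0.04,0],0],[[0,0,0],[0,-0.06,0],0],[[0,0,0],[0,-0.06,0],0]]'
```

```text
time_s: 8.05
tool_pos: [524.4, 13.1, 97.4]
tcp_rot: [0.413, 0.911, -0.0, -0.0]
ft_force: [-0.9, -0.7, 0.8]
width: 0.3
finger_force: 0.0
time_s: 8.45
tool_pos: [515.6, 5.1, 97.5]
tcp_rot: [0.413, 0.911, -0.0, -0.0]
ft_force: [0.5, 0.7, -0.1]
width: 0.4
finger_force: 0.1
```

```bash
python3 - <<'E'
from h import *
p=np.array(read_state()["tool_pos"]);O=np.array([570.4,-28.6]);ex=np.array([-.661,.75]);ey=np.array([-.75,-.661])
print((p[:2]-O)@ex,(p[:2]-O)@ey,p)
a=cam("side")[0]["pixels"];b=cam("wrist")[0]["pixels"]
save("look5.png",np.vstack([cv2.resize(a[140:260,180:340],(560,300)),b[100:400]]))
E
```

```text
61.517518639207196 18.856643533751352 [515.56268672   5.09340609  97.46958852]
```

View pics/look5.png

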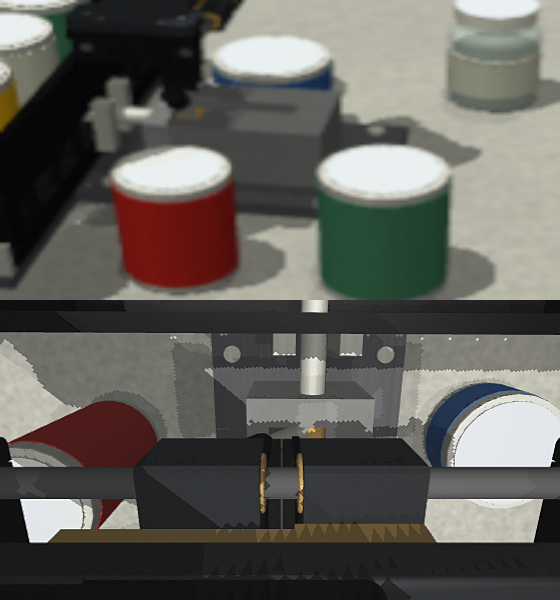

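The pin is leaning: the knob shows at (260,437) in the wrist part and (177,100) in the side part. There is no stop force yet, so I'll keep going in small steps.

```bash
for i in 1; do python3 -m inch '[[[0,0,0],[0,-0.01,0],0],[[0,0,0],[0,-0.02,0],0],[[0,0,0],[0,-0.02,0],0]]'; python3 - <<'E'
from h import *
print(read_state()["moment"],read_state()["effort"])
E
done; python3 -m inch '[[[0,0,0],[0,-0.01,0],0],[[0,0,0],[0,-0.02,0],0],[[0,0,0],[0,-0.02,0],0]]'
```

```text
time_s: 8.85
tool_pos: [513.0, 2.9, 97.6]
tcp_rot: [0.412, 0.911, 0.0, -0.0]
ft_force: [-0.1, 0.9, 0.7]
width: 0.6
finger_force: 0.2
[ 0.01928423 -0.0601476  -0.02728483] [ 2.19856328e-01 -2.95588106e+01  2.76934035e+00 -2.74595010e+01
  1.36643546e-01  2.17630668e-01  6.24678796e-03]
time_s: 9.15
tool_pos: [509.9, 0.1, 97.5]
tcp_rot: [0.412, 0.911, -0.0, -0.0]
ft_force: [0.2, 0.7, 0.1]
width: 0.4
finger_force: 0.2
```

```bash
python3 -m inch '[[[0,0,0],[0,-0.01,0],0],[[0,0,0],[0,-0.02,0],0],[[0,0,0],[0,-0.02,0],0]]'; python3 - <<'E'
from h import *
c=cam("side");save("look6.png",np.vstack([cv2.resize(c[0]["pixels"][150:220,190:300],(660,420),interpolation=cv2.INTER_CUBIC)]))
E
```

```text
time_s: 9.45
tool_pos: [507.4, -2.1, 97.8]
tcp_rot: [0.412, 0.911, 0.0, 0.0]
ft_force: [0.7, 0.3, 0.1]
width: 0.4
finger_force: 0.6
```

View pics/look6.png

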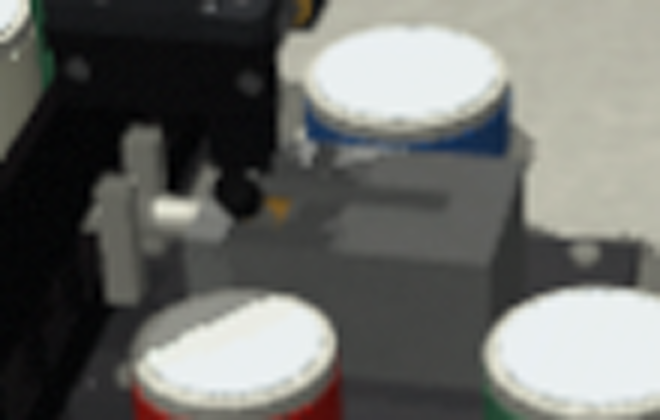

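The knob at (238,190) is leaning well over, with the fingers behind it. That was my last picture, so I'll finish by force and depth readings.

```bash
python3 -m inch '[[[0,0,0],[0,-0.01,0],0],[[0,0,0],[0,-0.02,0],0],[[0,0,0],[0,-0.02,0],0]]'; python3 - <<'E'
from h import *
O=np.array([570.4,-28.6]);ex=np.array([-.661,.75]);ey=np.array([-.75,-.661])
for n in("side","wrist"):
    c=cam(n);P=cloud(c);q=(P[...,:2]-O)@np.array([ex,ey]).T
    m=(c[0]["range_z"]>0)&(P[...,2]>78)&(P[...,2]<112)&(q[...,0]>45)&(q[...,0]<80)&(q[...,1]>15)&(q[...,1]<80)
    print(n,m.sum())
    if m.any():
        X=np.c_[q[m],P[m][:,2]];print(np.percentile(X,[5,50,95],axis=0).round(1).tolist())
E
```

```text
time_s: 9.8
tool_pos: [505.9, -3.6, 98.5]
tcp_rot: [0.412, 0.911, 0.002, 0.001]
ft_force: [4.3, 3.7, 1.1]
width: 0.2
finger_force: 2.4
side 119
[[50.6, 28.3, 85.6], [59.0, 41.7, 101.1], [68.6, 51.5, 110.4]]
wrist 595
[[66.7, 23.3, 80.2], [71.1, 31.9, 100.6], [73.0, 42.0, 111.0]]
```

Force is now about 6 N, so the pin is against the end. One more small press, then retreat straight away from it (tool +y, dock −y) and up.

```bash
python3 -m inch '[[[0,0,0],[0,-0.01,0],0],[[0,0,0],[0,-0.015,0],0],[[0,0,0],[0,-0.015,0],0],[[0,0,0],[0,-0.015,0],0]]'; python3 -m inch '[[[0,0,0],[0,0.05,0],0],[[0,0,0],[0,0.2,0],0],[[0,0,0],[0,0.3,0],0],[[0,0,0],[0,0.3,-0.2],0],[[0,0,0],[0,0.3,-0.4],0],[[0,0,0],[0,0.3,-0.6],0],[[0,0,0],[0,0.3,-0.8],0],[[0,0,0],[0,0.3,-0.8],0]]'; python3 - <<'E'
from h import *
O=np.array([570.4,-28.6]);ex=np.array([-.661,.75]);ey=np.array([-.75,-.661])
for n in("side","wrist","top"):
    c=cam(n);P=cloud(c);q=(P[...,:2]-O)@np.array([ex,ey]).T
    dark=c[0]["pixels"].max(2)<70
    m=(c[0]["range_z"]>0)&(P[...,2]>85)&(P[...,2]<130)&(q[...,0]>40)&(q[...,0]<85)&(q[...,1]>-20)&(q[...,1]<75)
    print(n,m.sum())
    if m.any():
        X=np.c_[q[m],P[m][:,2]];print(np.percentile(X,[3,50,97],axis=0).round(1).tolist())
E
```

```text
time_s: 10.3
tool_pos: [505.0, -4.6, 99.1]
tcp_rot: [0.412, 0.911, 0.003, 0.002]
ft_force: [5.9, 4.7, 1.9]
width: 0.5
finger_force: 3.5
time_s: 11.1
tool_pos: [549.4, 32.0, 262.7]
tcp_rot: [0.413, 0.911, 0.002, 0.003]
ft_force: [1.1, 0.1, 0.4]
width: 0.4
finger_force: 0.0
side 49
[[54.1, 37.4, 87.0], [60.4, 48.1, 96.2], [67.3, 53.0, 101.0]]
wrist 389
[[56.8, 27.0, 87.5], [64.4, 37.9, 97.0], [70.6, 49.5, 102.9]]
top 75
[[56.9, 28.8, 89.1], [63.7, 42.7, 97.4], [70.9, 51.3, 103.7]]
```

The knob's top edge is at z ≈ 103 and its reach in y is ≈ 52, both matching the 0.8 rad lean. Knob x ≈ 63.5 means the bolt is home. The arm is clear, so I'll let it settle and hand in.

```bash
python3 -m inch '[[[0,0,0],[0,0,0],0],[[0,0,0],[0,0,0],0],[[0,0,0],[0,0,0],0]]' | tail -4; python3 -c "
from workcell import *
print(sign_off())"
```

```text
tcp_rot: [0.412, 0.911, -0.001, -0.001]
ft_force: [-0.3, -0.4, -0.2]
width: 0.6
finger_force: 0.0
the job is handed in; nothing more can be done
None
```

The job is handed in: camera depth readings put the bolt fully home and the pin at about its full 0.8 rad lean, with the arm clear; I did not re-measure the cans and jar afterwards, and `sign_off()` gave no verdict.

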